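Lock the red spring channel nut into the cell rail at the yellow mark

ROBOT

A 6-joint arm with a two-finger parallel gripper is mounted at the origin on the work surface. World frame = base frame: x ahead of the robot, y to its left, z up, the work surface at z = 0. Lengths are in m, angles in rad, forces in N, time in s.
With the tool pointing down it reaches from about 0.3 to 0.775 m from the base axis. Payload 14.6 kg.
Tool frame: the origin (TCP) lies midway between the tips of the shut fingers; the grasp point (between the pads) lies manip.pinch_z behind it (manip.pinch_z is the distance from the TCP to the grasp point, in m); z points along the fingers, y is the direction in which the jaws open and shut (so a half turn about z gives the same grasp; the last joint's range is limited). The gripper opens to 85 mm and grips with 20 to 120 N. Pads are 22 mm wide; open, the fingers measure 114 mm over their backs; the gripper's body (76 mm by 85 mm) begins 54 mm behind the grasp point. The pads swing forward as they close: fully open they stand 13 mm farther back than shut.
Start: joints at [-1.257, 0.3, 1.521, -0, 1.321, -0.067], TCP at [0.204, -0.511, 0.231] pointing down, gripper open.
Joint ranges: [-3.03, 3.03], [-0.79, 2.21], [0.23, 2.52], [-1.04, 4.18], [0, 3.07], [-2.55, 2.55]. Speed limits (rad/s): [2.22, 2.22, 2.57, 3.14, 3.14, 3.14].

INTERFACE

Orientations are given as a unit quaternion [x, y, z, w].
In Python, from cell import manip, read_camera, camera_params gives the robot as it stands. The module is installed in compiled form; this text tells all that it offers.
- The arm moves only by the shell command python3 -m crank 'ROWS'. ROWS is JSON, a list of rows, each a list of 5 numbers: the opening, from -1 (shut) to 1 (fully open), then the shift along the tool's x, y, z in mm, then the turn about the tool's z in degrees. A call has 1 to 8 rows; each row is the pose to reach, as a shift and turn from the pose commanded when the call began, along the tool's axes at that moment; what a row does not reach only later rows make up. A row lasts 1/12 s, in which the tool goes at most 41.7 mm and 7.16 degrees, less where a joint would pass 70% of its speed; a pose out of reach is approached as far as the arm can. A call with a gripper value outside its range is refused whole. The fingers move at their own pace and stop on an object; the grip force is fixed at half the most. Time passes only in rows, so rows that repeat a pose let the fingers close. It gives the time, the measured TCP pose, the force and the opening at its end, in the units of the state.
- manip.get_state(): the state, without advancing time (a new reading comes with each control period).
- read_camera(name): name is "side" or "top"; returns (picture, depth): 480x640x3 uint8, red, green, blue; 480x640 float32, m along the optical axis (not along the pixel's ray), 0 where there is no reading.
- camera_params(name): a dict with "mtx" (3x3 intrinsics, pixels), "eye" and "orientation" of the camera in the world. Camera axes: x right, y down, z forward; pixel columns grow to the right and rows downward; lengths in m; the calibration is good to about 2 mm. A picture is of the moment at which its call begins. camera_params takes no time and is no camera call.
- manip.finish_job(): hands the job in, once; it reports no verdict.
The state is a dict: "clock": time; "joint_pos": joint angles; "joint_velocities": joint speeds; "joint_torque": joint torques, N m; "ee_pos": TCP position; "tcp_rot": TCP orientation; "ft_force": force on the tool from outside, world axes, zero at the start; "torque": the same for the moment, N m; "finger_gap": opening from 0.0 (shut) to 1.0 (fully open).
Only numpy, scipy, OpenCV 4.12 (cv2) and the standard library are available. Lean on these libraries where they do the work, as an engineer would, in place of code of your own. Each camera call takes 0.05 s, during which the arm holds its last target. There are 200 camera calls.

TASK

Fit the red-handled spring nut into the aluminium mounting channel at the yellow tape mark: lower it lengthwise through the slot, press it down against its springs until its steel bar is under the lips, twist it ninety degrees (either way) so that the bar lies squarely across under both lips, and let go so it is held upright. Leave the acrylic cell that stands on the channel where it is.

Things in the scene. Friction and masses are not known exactly. Their poses are not given: they have to be found in the camera images.
- red_nut_grip (a point): Centre of the red handle of an upright spring nut, 80 mm tall, about 135 g (not its blue and black twins). Handle 52 mm long (own x), 16 thick (y), 40 high (z up); this point is 60 mm above the underside. Below: neck 18 mm across; steel bar 64 (x) x 20 x 10 mm, its top 36 mm below this point; spring foot 56 x 20 mm that yields 10 mm upward (2 to 4 N). Lips fit between bar and handle.
- channel: Aluminium channel fixed on the bench, open upward: 360 mm long (own y) plus 6 mm black end caps, 96 wide (x), 30 high; origin mid underside. Slot on top 42 mm wide, along y, in the middle; lips 4 mm thick, 26 to 30 mm up. Inside 88 mm wide, floor 4 mm up.
- mark (a point): Mid slot at the yellow tape (24 mm band across lips and sides), at the lips' top face, 30 mm up; axes as the channel's. Handle centre above this point, nut in the slot: 34 mm as the foot meets the floor; 24 (foot fully pressed in) to 31 mm, the bar is below the lips, free to turn; 32 mm when let go turned, the springs holding the bar up against the lips.
- cell_mid (a point): Middle of the clear acrylic cell with dark plates that stands loose across the channel near its -y end: 110 mm long (x), 52 wide (y), 95 high; this point is 47.5 mm above its underside, 77.5 mm above the bench. At least 110 mm from the mark. To be left alone.

How it is judged:
On the way:
1. the red nut is pressed down lengthwise in the slot near the mark, its bar below the lips (z of red_nut_grip in the frame of mark below 0.033 m and horizontal distance between red_nut_grip and mark below 0.03 m and angle between the x axis of red_nut_grip and the y axis of mark, either way round below 0.4 rad), for 0.05 s.
At the end, for the whole second after the job is handed in: The red handle is within 20 mm horizontally of the mark, within 15 degrees of square across the slot, its centre 20 to 36 mm above the lips' top face (bar caught under the lips), upright within 8 degrees, released; the cell on the channel within 20 mm of where it stood (horizontal distance between red_nut_grip and mark below 0.02 m and angle between the x axis of red_nut_grip and the x axis of mark, either way round below 0.26 rad and z of red_nut_grip in the frame of mark between 0.02 and 0.036 m and angle between red_nut_grip's own z axis and vertical below 0.15 rad and distance of cell_mid from where it was at the start of the episode below 0.02 m); the robot touches nothing.
It fails at once if the acrylic cell on the channel is shifted by more than 20 mm or tipped (distance of cell_mid from where it was at the start of the episode above 0.02 m or angle between cell_mid's own z axis and vertical above 0.25 rad).
It also fails if it takes over 38 s, if anything falls off the work surface, if the arm or the gripper's body presses on something with over 40 N, if the wrist force passes 120 N, or if a joint passes its speed limit or range.

## Working session

There is one attempt and no reset: what is moved stays moved. The work goes in short steps, Python scripts to look and compute and a shell command to move; the robot and the scene stay as the last step left them, time stands still between calls to the robot, and variables do not carry over. Pictures are saved under pics/ and viewed, on a budget of 10 in all, crops included, one or two more only if the job needs it, and the job is handed in when it is done.

```bash
mkdir -p pics; cat > h.py <<'E'
import numpy as np,cv2
from scipy.spatial.transform import Rotation as R
from cell import manip,read_camera,camera_params
def cloud(name):
    im,d=read_camera(name);p=camera_params(name);K=np.array(p["mtx"])
    v,u=np.mgrid[:480,:640]
    c=np.stack([(u-K[0,2])/K[0,0]*d,(v-K[1,2])/K[1,1]*d,d],-1)
    o=np.array(p["orientation"]); M=R.from_quat(o).as_matrix() if o.size==4 else o
    return im,d,c@M.T+np.array(p["eye"])
def save(n,im): cv2.imwrite("pics/"+n,cv2.cvtColor(im,cv2.COLOR_RGB2BGR))
E
python3 - <<'E'
from h import *
for n in("top","side"):
    im,d,P=cloud(n);save(n+"0.png",im);np.savez(n+"0.npz",im=im,P=P,d=d);print(camera_params(n))
print(manip.get_state(),manip.pinch_z)
E
```

```text
{'mtx': array([[601.7820548 ,   0.        , 310.63972819],
       [  0.        , 601.7820548 , 242.19371803],
       [  0.        ,   0.        ,   1.        ]]), 'eye': array([0.46959585, 0.02855891, 1.10490615]), 'orientation': array([ 0.71668204, -0.69604578,  0.02483728, -0.03564033])}
{'mtx': array([[602.11735932,   0.        , 318.15740289],
       [  0.        , 602.11735932, 238.08124998],
       [  0.        ,   0.        ,   1.        ]]), 'eye': array([0.27170114, 0.92372981, 0.96633942]), 'orientation': array([-0.14310007,  0.90967545, -0.38640629,  0.0519916 ])}
{'clock': 0.1, 'joint_pos': array([-1.25663689e+00,  3.00414556e-01,  1.52151945e+00, -1.22729624e-05,
        1.32069366e+00, -6.65813947e-02]), 'joint_velocities': array([ 0.00026335, -0.00313435, -0.00284573, -0.00037595,  0.00122197,
        0.00092089]), 'joint_torque': array([ 4.54951478e-04, -5.44380713e+01, -3.62370694e+01, -1.22646916e-04,
        3.05508212e-03,  2.59781427e-05]), 'ee_pos': array([ 0.2043242 , -0.51041426,  0.2307784 ]), 'tcp_rot': array([ 9.81933792e-01,  1.89224101e-01, -6.97974494e-05, -5.12812729e-04]), 'ft_force': array([-0.97476142, -0.57052837, -0.14449909]), 'torque': array([ 0.00072696,  0.04746675, -0.02435612]), 'finger_gap': 0.9974326859120491} 0.0187
```

View pics/top0.png

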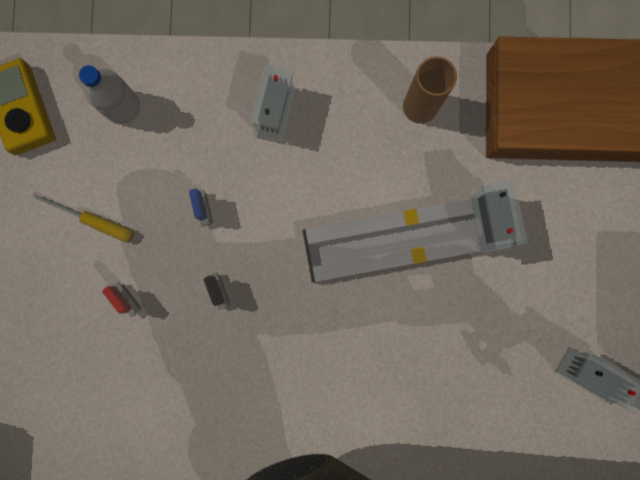

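View pics/side0.png

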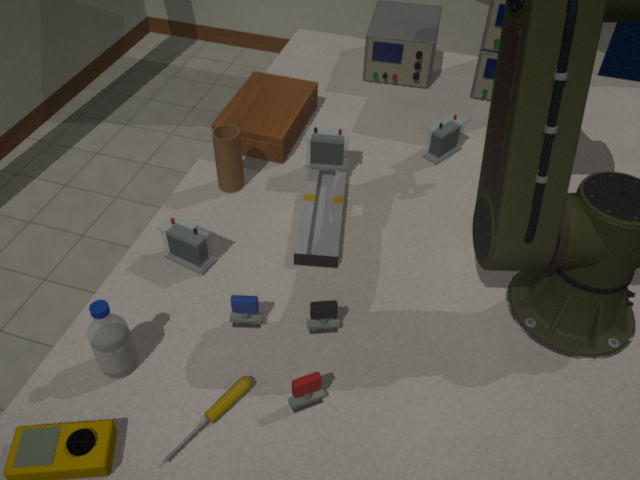

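The top view shows the red nut at about (116,299), the channel from (308,255) to (520,215), tape at (411,216) and (419,256), and the cell at (498,218). The side view agrees, with the red handle at (307,385).

```bash
cat > m.py <<'E'
from h import *
def red(im,P):
    h=cv2.cvtColor(im,cv2.COLOR_RGB2HSV)
    return ((h[...,0]<8)|(h[...,0]>172))&(h[...,1]>140)&(h[...,2]>50)
def yel(im,P):
    h=cv2.cvtColor(im,cv2.COLOR_RGB2HSV)
    return (abs(h[...,0].astype(int)-24)<8)&(h[...,1]>140)&(h[...,2]>80)
def rect(q):
    (c,s,a)=cv2.minAreaRect((q[:,:2]*1000).astype(np.float32)); return np.round(c,1),np.round(s,1),round(a,1)
E
python3 - <<'E'
from m import *
for n in("top","side"):
    z=np.load(n+"0.npz");im,P,d=z["im"],z["P"],z["d"]
    ok=d>0
    box=np.zeros((480,640),bool)
    if n=="top": box[275:325,90:150]=1
    else: box[360:420,280:335]=1
    m=red(im,P)&ok&box; q=P[m]; zt=np.percentile(q[:,2],95)
    print(n,"red",m.sum(),q.mean(0),zt); t=q[q[:,2]>zt-.006]; print(" top",len(t),t.mean(0),rect(t),rect(q))
    box[:]=0
    if n=="top": box[200:270,395:435]=1
    else: box[185:215,295:355]=1
    m=yel(im,P)&ok&box; q=P[m]; t=q[q[:,2]>.022]
    print(" yel",m.sum(),t.mean(0),rect(t))
    box[:]=0
    if n=="top": box[190:300,300:475]=1
    else: box[175:275,290:355]=1
    q=P[box&ok]; t=q[abs(q[:,2]-.030)<.006]; print(" lips",len(t),t.mean(0),rect(t))
    # PCA of yellow about long axis
E
```

```text
top red 228 [0.44970509 0.37790894 0.08016527] 0.08315143286947792
 top 214 [0.44934098 0.37781889 0.08041015] (array([449.6, 378.1]), array([50.6, 14. ]), 42.1) (array([449.6, 378.1]), array([50.6, 14. ]), 42.1)
 yel 377 [ 0.57782577 -0.13911956  0.03156848] (array([ 578.3, -139.3]), array([96.7, 23. ]), 12.2)
 lips 5207 [ 0.56848341 -0.09313465  0.03073936] (array([573.4, -98.6]), array([106.3, 313.2]), 12.6)
side red 496 [0.44803865 0.38619382 0.06936088] 0.0806570079740099
 top 246 [0.44878147 0.38356946 0.07839863] (array([449.1, 382.6]), array([49.8, 17.2]), 39.8) (array([465. , 365.1]), array([50. , 66.1]), 41.8)
 yel 124 [ 0.57786393 -0.13760015  0.02998047] (array([ 577.6, -137.6]), array([95.7, 27.9]), 10.0)
 lips 2050 [ 0.56192519 -0.06943711  0.0288448 ] (array([566.1, -87.9]), array([ 97.2, 302.6]), 11.9)
```

```bash
cat > go.py <<'E'
import sys
from h import *
# usage: go.py x y z heading(mm,deg) -> shift in tool axes (mm), turn
x,y,z,hd=map(float,sys.argv[1:5]); s=manip.get_state()
M=R.from_quat(s["tcp_rot"]).as_matrix()
h=np.degrees(np.arctan2(M[1,0],M[0,0]))
d=np.array([x,y,z])-1000*s["ee_pos"]
print(s["clock"],(1000*s["ee_pos"]).round(1),"head",round(h,2),"tilt",M[:,2].round(4),"F",s["ft_force"].round(1),"gap",round(s["finger_gap"],3))
print("shift",(M.T@d).round(1),"turn",round((h-hd+180)%360-180,2))
E
python3 go.py 449.4 379.5 231 42; python3 go.py 420 -100 231 42
```

```text
0.1 [ 204.3 -510.4  230.8] head 21.82 tilt [-3.e-04  1.e-03 -1.e+00] F [-1.  -0.6 -0.1] gap 0.997
shift [ 5.582e+02 -7.351e+02  6.000e-01] turn -20.18
0.1 [ 204.3 -510.4  230.8] head 21.82 tilt [-3.e-04  1.e-03 -1.e+00] F [-1.  -0.6 -0.1] gap 0.997
shift [ 3.527e+02 -3.009e+02  1.000e-01] turn -20.18
```

```bash
python3 -m crank '[[1,353,-301,0,-7],[1,353,-301,0,-14],[1,353,-301,0,-20],[1,353,-301,0,-20],[1,353,-301,0,-20],[1,353,-301,0,-20],[1,353,-301,0,-20],[1,353,-301,0,-20]]'; python3 go.py 449.4 379.5 200 42
```

```text
clock: 0.77
ee_pos: [0.3598, -0.2136, 0.2313]
tcp_rot: [0.934, 0.357, 0.0, 0.0]
ft_force: [1.6, -0.1, 0.5]
finger_gap: 0.997
0.7667 [ 359.8 -213.6  231.3] head 41.8 tilt [ 1.e-04  0.e+00 -1.e+00] F [ 1.6 -0.1  0.5] gap 0.997
shift [ 462.1 -382.4   31.3] turn -0.2
```

```bash
python3 -m crank '[[1,462,-382,30,0],[1,462,-382,30,0],[1,462,-382,30,0],[1,462,-382,30,0],[1,462,-382,30,0],[1,462,-382,30,0],[1,462,-382,30,0],[1,462,-382,30,0]]'; python3 go.py 449.4 379.5 180 42
```

```text
clock: 1.43
ee_pos: [0.4089, 0.1158, 0.2146]
tcp_rot: [0.934, 0.357, 0.0, 0.0]
ft_force: [2.2, -0.7, 0.4]
finger_gap: 0.996
1.4333 [408.9 115.8 214.6] head 41.83 tilt [ 2.e-04  0.e+00 -1.e+00] F [ 2.2 -0.7  0.4] gap 0.996
shift [ 206.  -169.5   34.6] turn -0.17
```

```bash
python3 -m crank '[[1,206,-169,60,0],[1,206,-169,60,0],[1,206,-169,60,0],[1,206,-169,60,0],[1,206,-169,60,0],[1,206,-169,60,0],[1,206,-169,60,0],[1,206,-169,60,0]]'; python3 go.py 449.4 379.5 41.5 42; python3 - <<'E'
from m import *
im,d,P=cloud("side");save("s1.png",im[250:480,180:460].repeat(2,0).repeat(2,1))
E
```

```text
clock: 2.1
ee_pos: [0.4492, 0.3802, 0.1523]
tcp_rot: [0.934, 0.358, -0.001, 0.0]
ft_force: [-1.0, 0.5, -0.6]
finger_gap: 1.003
2.1 [449.2 380.2 152.3] head 42.0 tilt [-0.0022 -0.0011 -1.    ] F [-1.   0.5 -0.6] gap 1.003
shift [-1.000e-01  7.000e-01  1.108e+02] turn -0.0
```

View pics/s1.png

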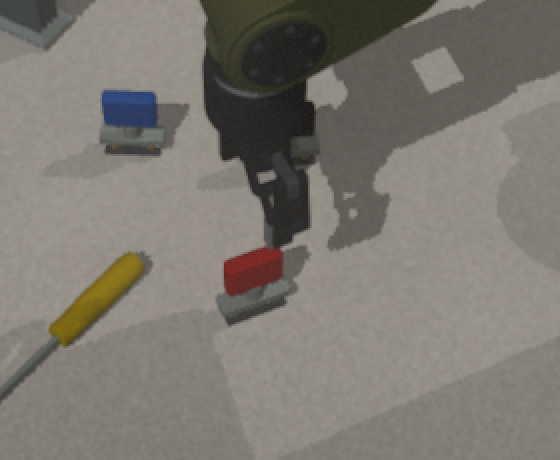

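The gripper is above the red nut (crop ~(252,272)), with the fingers aligned across the handle. Descending and gripping.

```bash
python3 -m crank '[[1,0,0,35,0],[1,0,0,70,0],[1,0,0,95,0],[1,0,0,108,0],[1,0,0,108,0],[0,0,0,108,0],[-1,0,0,108,0],[-1,0,0,108,0]]' && python3 -m crank '[[-1,0,0,0,0],[-1,0,0,0,0],[-1,0,0,0,0],[-1,0,0,0,0]]'; python3 go.py 449.4 379.5 41.5 42
```

```text
clock: 2.82
ee_pos: [0.4509, 0.3774, 0.0486]
tcp_rot: [0.934, 0.357, 0.001, -0.0]
ft_force: [-0.7, -0.5, 0.1]
finger_gap: 0.604
clock: 3.15
ee_pos: [0.4502, 0.3771, 0.0469]
tcp_rot: [0.934, 0.357, 0.0, -0.0]
ft_force: [0.2, 0.4, 0.1]
finger_gap: 0.178
3.15 [450.2 377.1  46.9] head 41.82 tilt [ 5.e-04  4.e-04 -1.e+00] F [0.2 0.4 0.1] gap 0.178
shift [ 1.  -2.4  5.4] turn -0.18
```

```bash
python3 -m crank '[[-1,0,0,0,0],[-1,0,0,-30,0],[-1,0,0,-60,0],[-1,0,0,-100,0],[-1,0,0,-110,0],[-1,0,0,-110,0],[-1,0,0,-110,0],[-1,0,0,-110,0]]'; python3 go.py 578 -138.5 156.9 102;python3 - <<'E'
from m import *
for n in("side","top"):
    im,d,P=cloud(n);
    if n=="side": save("s2.png",im[200:430,180:460].repeat(2,0).repeat(2,1))
    m=red(im,P)&(d>0);
    m[:, :]&=(abs(P[...,0]-.45)<.08)&(abs(P[...,1]-.38)<.08)
    q=P[m]; print(n,m.sum(), q.min(0),q.max(0),rect(q)) if m.sum()>10 else 0
E
```

```text
clock: 3.82
ee_pos: [0.4494, 0.3765, 0.1546]
tcp_rot: [0.934, 0.357, -0.001, 0.0]
ft_force: [-0.3, -0.1, -1.9]
finger_gap: 0.178
3.8167 [449.4 376.5 154.6] head 41.82 tilt [-0.0025 -0.0018 -1.    ] F [-0.3 -0.1 -1.9] gap 0.178
shift [-247.6  469.5   -1.7] turn -60.18
side 238 [0.45166185 0.37700631 0.15237494] [0.47186544 0.40150768 0.18961561] (array([460.5, 389.8]), array([22.8, 17.4]), 50.2)
top 38 [0.4306441  0.35615455 0.17603219] [0.44283372 0.37102312 0.19164182] (array([436.6, 363. ]), array([14.4, 10.6]), 49.4)
```

View pics/s2.png

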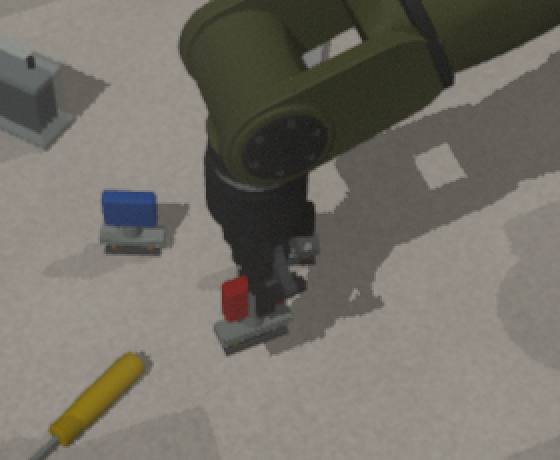

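Nut held upright in the jaws. Carry to the mark, turning lengthwise.

```bash
python3 -m crank '[[-1,-248,470,0,-60],[-1,-248,470,0,-60],[-1,-248,470,0,-60],[-1,-248,470,0,-60],[-1,-248,470,0,-60],[-1,-248,470,0,-60],[-1,-248,470,0,-60],[-1,-248,470,0,-60]]'; python3 go.py 578 -138.5 120 102
```

```text
clock: 4.58
ee_pos: [0.5244, 0.0791, 0.1556]
tcp_rot: [0.678, 0.735, -0.001, -0.001]
ft_force: [0.9, 1.0, -2.5]
finger_gap: 0.176
4.5833 [524.4  79.1 155.6] head 94.58 tilt [-1.7e-03 -1.0e-04 -1.0e+00] F [ 0.9  1.  -2.5] gap 0.176
shift [-221.2   36.1   35.5] turn -7.42
```

```bash
python3 -m crank '[[-1,-221,36,0,-6],[-1,-221,36,0,-6],[-1,-221,36,0,-6],[-1,-221,36,0,-6],[-1,-221,36,20,-6],[-1,-221,36,30,-6],[-1,-221,36,30,-6],[-1,-221,36,30,-6]]'; python3 - <<'E'
from m import *
for n in("side","top"):
    im,d,P=cloud(n)
    if n=="side": save("s3.png",im[100:280,220:420].repeat(3,0).repeat(3,1))
    else: save("t3.png",im[120:320,280:540].repeat(3,0).repeat(3,1))
    m=red(im,P)&(d>0)&(abs(P[...,0]-.58)<.08)&(abs(P[...,1]+.14)<.07)
    q=P[m]; print(n,m.sum(), q.min(0),q.max(0),rect(q)) if m.sum()>10 else 0
    m=yel(im,P)&(d>0)&(abs(P[...,0]-.58)<.08)&(abs(P[...,1]+.14)<.07)&(P[...,2]>.02)&(P[...,2]<.04)
    q=P[m]; print(n,m.sum(), rect(q)) if m.sum()>10 else 0
E
python3 go.py 578 -138.5 120 102
```

```text
clock: 5.25
ee_pos: [0.5761, -0.1374, 0.1245]
tcp_rot: [0.642, 0.767, -0.001, -0.002]
ft_force: [0.2, -0.8, -2.0]
finger_gap: 0.179
side 164 [ 0.5603841  -0.15918128  0.11992518] [ 0.58538798 -0.10185909  0.16010448] (array([ 573.1, -129.3]), array([15.2, 58.8]), 11.2)
side 119 (array([ 576.9, -136. ]), array([96.1, 27.8]), 10.1)
5.35 [ 576.9 -136.1  126.4] head 100.29 tilt [-6.e-04  3.e-04 -1.e+00] F [ 0.1  0.4 -1.4] gap 0.175
shift [-2.6  0.7  6.4] turn -1.71
```

View pics/s3.png

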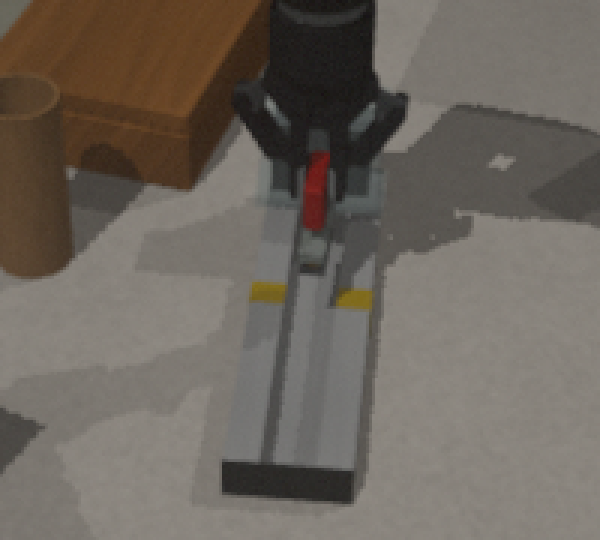

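View pics/t3.png

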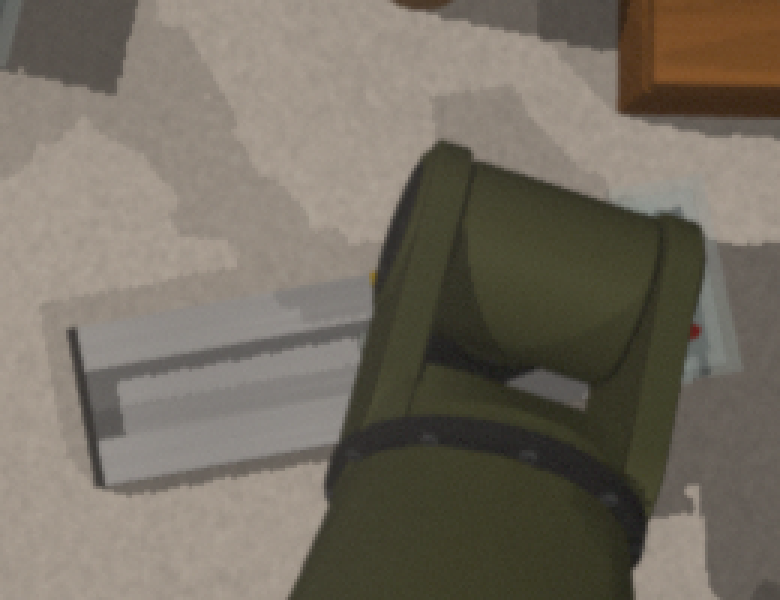

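Side view: the nut hangs aligned over the slot at (315,250), above the tape at (268,292)/(353,299). The top view is blocked by the arm. Descending with a small correction.

```bash
python3 go.py 579 -140 70 101.7; python3 -m crank '[[-1,-4,1,20,-2],[-1,-4,1,40,-2],[-1,-4,1,52,-2],[-1,-4,1,56,-2],[-1,-4,1,56,-2],[-1,-4,1,56,-2]]'; python3 go.py 579 -140 44.5 101.7;  python3 - <<'E'
from m import *
im,d,P=cloud("side"); save("s4.png",im[100:280,220:420].repeat(3,0).repeat(3,1))
E
```

```text
5.35 [ 576.9 -136.1  126.4] head 100.29 tilt [-6.e-04  3.e-04 -1.e+00] F [ 0.1  0.4 -1.4] gap 0.175
shift [-4.2  1.4 56.4] turn -1.41
clock: 5.85
ee_pos: [0.5791, -0.1402, 0.0716]
tcp_rot: [0.627, 0.779, 0.0, 0.0]
ft_force: [-0.5, -0.3, -1.9]
finger_gap: 0.18
5.85 [ 579.1 -140.2   71.6] head 102.29 tilt [ 1.e-03 -3.e-04 -1.e+00] F [-0.5 -0.3 -1.9] gap 0.18
shift [ 0.2 -0.1 27.1] turn 0.59
```

View pics/s4.png

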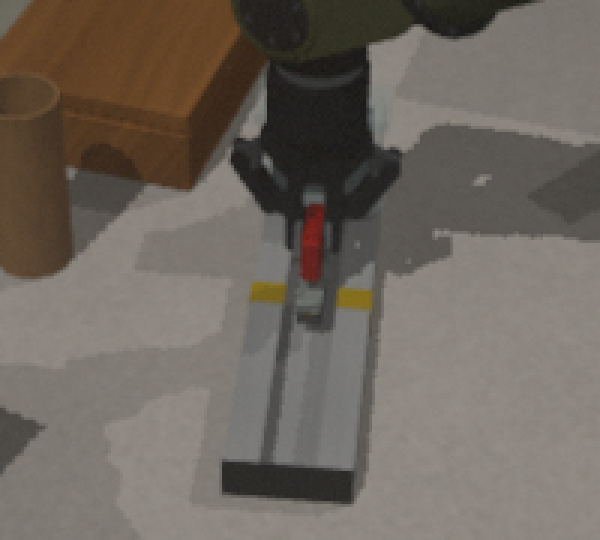

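The nut's foot is entering the slot, centred (bar end at (310,305), slot edges about 287 and 337). Pressing down.

```bash
python3 -m crank '[[-1,0,0,10,0],[-1,0,0,18,0],[-1,0,0,23,0],[-1,0,0,27,0],[-1,0,0,27,0],[-1,0,0,27,0]]'; python3 go.py 579 -140 44.5 12; python3 - <<'E'
from m import *
im,d,P=cloud("side"); save("s5.png",im[100:280,220:420].repeat(3,0).repeat(3,1))
m=red(im,P)&(d>0)&(abs(P[...,0]-.58)<.08)&(abs(P[...,1]+.14)<.07);q=P[m];print(q.min(0),q.max(0),rect(q))
E
```

```text
clock: 6.4
ee_pos: [0.5786, -0.1405, 0.0436]
tcp_rot: [0.628, 0.779, -0.0, -0.0]
ft_force: [-2.5, 0.7, 1.9]
finger_gap: 0.174
6.4 [ 578.6 -140.5   43.6] head 102.26 tilt [-5.e-04  2.e-04 -1.e+00] F [-2.5  0.7  1.9] gap 0.174
shift [ 0.4  0.5 -0.9] turn 90.26
[ 0.56438114 -0.16250823  0.04100235] [ 0.58465183 -0.10740352  0.07932673] (array([ 576. , -134.3]), array([13.5, 55.3]), 13.6)
```

View pics/s5.png

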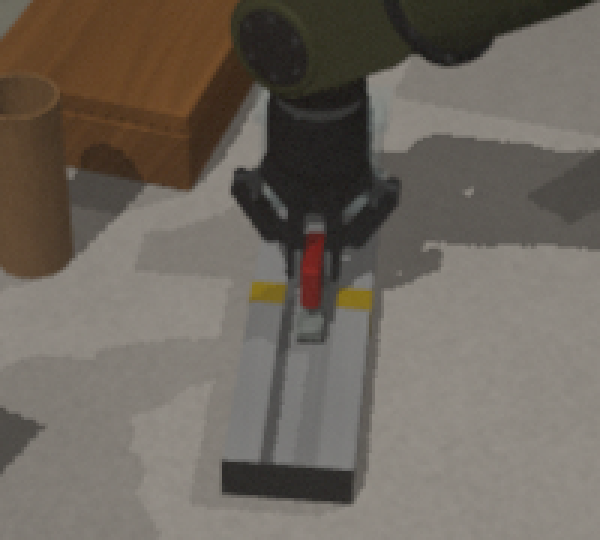

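Force change of ~+3.8 N and handle height ~27 mm over the lips: bar is pressed under. Twisting.

```bash
python3 -m crank '[[-1,0,0,0,6],[-1,0,0,0,12],[-1,0,0,0,18],[-1,0,0,0,24],[-1,0,0,0,30],[-1,0,0,0,36],[-1,0,0,0,42],[-1,0,0,0,45]]'; python3 go.py 578.6 -140.5 43.6 12; python3 -m crank '[[-1,0,0,0,6],[-1,0,0,0,12],[-1,0,0,0,18],[-1,0,0,0,24],[-1,0,0,0,30],[-1,0,0,0,36],[-1,0,0,0,42],[-1,0,0,0,45]]';python3 go.py 578.6 -140.5 43.6 12
```

```text
clock: 7.12
ee_pos: [0.5791, -0.1407, 0.0443]
tcp_rot: [0.879, 0.477, 0.0, 0.001]
ft_force: [0.5, -0.3, 1.5]
finger_gap: 0.178
7.1167 [ 579.1 -140.7   44.3] head 56.92 tilt [ 1.4e-03 -5.0e-04 -1.0e+00] F [ 0.5 -0.3  1.5] gap 0.178
shift [-0.1 -0.6  0.7] turn 44.92
clock: 7.78
ee_pos: [0.579, -0.1408, 0.0443]
tcp_rot: [0.995, 0.104, 0.001, 0.0]
ft_force: [0.4, -1.0, 2.3]
finger_gap: 0.175
7.7833 [ 579.  -140.8   44.3] head 11.92 tilt [ 1.1e-03 -6.0e-04 -1.0e+00] F [ 0.4 -1.   2.3] gap 0.175
shift [-0.4 -0.4  0.7] turn -0.08
```

```bash
python3 -m crank '[[-1,0,0,-2,0],[-1,0,0,-4,0],[-1,0,0,-4,0],[-0.4,0,0,-4,0],[0,0,0,-4,0],[0.4,0,0,-4,0],[0.4,0,0,-4,0],[0.4,0,0,-4,0]]'; python3 go.py 579 -140.5 150 12; python3 - <<'E'
from m import *
im,d,P=cloud("side"); save("s6.png",im[100:280,220:420].repeat(3,0).repeat(3,1))
m=red(im,P)&(d>0)&(abs(P[...,0]-.58)<.08)&(abs(P[...,1]+.14)<.07);q=P[m];print(q.min(0),q.max(0),rect(q))
E
```

```text
clock: 8.45
ee_pos: [0.5786, -0.1405, 0.0475]
tcp_rot: [0.994, 0.107, -0.0, -0.0]
ft_force: [-0.5, 0.3, -0.0]
finger_gap: 0.701
8.45 [ 578.6 -140.5   47.5] head 12.28 tilt [-2.e-04  1.e-04 -1.e+00] F [-0.5  0.3 -0. ] gap 0.701
shift [ 4.000e-01  1.000e-01 -1.025e+02] turn 0.28
[ 0.55570782 -0.20368138  0.02627024] [ 0.62471706 -0.12470162  0.08276416] (array([ 589.2, -169.2]), array([47.2, 87.1]), 17.4)
```

View pics/s6.png

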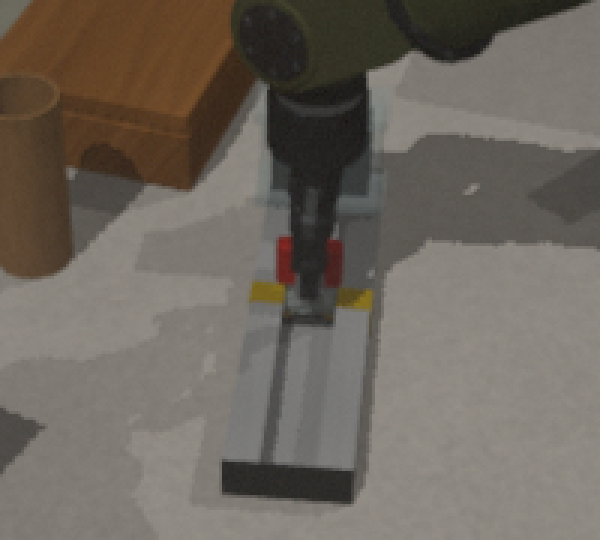

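The handle lies across the slot and the bar is under the lips. Withdraw straight up, then check.

```bash
python3 -m crank '[[0.4,0,0,-20,0],[0.4,0,0,-50,0],[0.4,0,0,-90,0],[0.4,0,0,-130,0],[0.4,0,0,-170,0],[0.4,-40,0,-180,0],[0.4,-80,0,-180,0],[0.4,-120,0,-180,0]]'; python3 -m crank '[[0.4,-40,-30,0,0],[0.4,-80,-60,0,0],[0.4,-100,-100,0,0],[0.4,-100,-140,0,0],[0.4,-100,-180,0,0],[0.4,-100,-200,0,0],[0.4,-100,-200,0,0]]'; python3 - <<'E'
from m import *
for n in("top","side"):
    im,d,P=cloud(n)
    z=np.load(n+"0.npz")
    if n=="top": save("t7.png",im[120:320,280:540].repeat(3,0).repeat(3,1))
    else: save("s7.png",im[100:280,220:420].repeat(3,0).repeat(3,1))
    near=(d>0)&(abs(P[...,0]-.58)<.06)&(abs(P[...,1]+.14)<.05)
    q=P[red(im,P)&near];t=q[q[:,2]>np.percentile(q[:,2],95)-.006];print(n,"red top",t.mean(0),rect(t))
    q=P[yel(im,P)&near&(P[...,2]>.02)&(P[...,2]<.04)];print("tape",len(q),rect(q) if len(q)>9 else "")
    cell=lambda P,d:P[(d>0)&(P[...,2]>.05)&(abs(P[...,0]-.61)<.09)&(P[...,1]<-.22)&(P[...,1]>-.36)]
    print("cell",cell(z["P"],z["d"]).mean(0),cell(P,d).mean(0))
E
python3 go.py 0 0 0 0|head -1
```

```text
clock: 9.17
ee_pos: [0.4601, -0.166, 0.2282]
tcp_rot: [0.994, 0.107, 0.001, 0.0]
ft_force: [0.9, -0.8, 0.7]
finger_gap: 0.7
clock: 9.75
ee_pos: [0.3199, 0.0119, 0.228]
tcp_rot: [0.994, 0.109, 0.001, -0.0]
ft_force: [-0.5, -1.1, -1.2]
finger_gap: 0.7
top red top [ 0.58067646 -0.14063196  0.08275263] (array([ 580.3, -140.8]), array([51.2, 15.3]), 13.0)
tape 331 (array([ 578. , -139.1]), array([96.5, 22.8]), 12.3)
cell [ 0.60862718 -0.26490318  0.11657582] [ 0.60859139 -0.26493688  0.11667995]
side red top [ 0.57922068 -0.13673028  0.08007017] (array([ 579.4, -137.7]), array([47.3, 23. ]), 12.6)
tape 126 (array([ 577.6, -136.5]), array([97. , 26.7]), 9.7)
cell [ 0.60520114 -0.25392781  0.10032793] [ 0.60519173 -0.25408518  0.10031612]
9.85 [321.2   8.8 227.9] head 12.44 tilt [ 1.e-03 -2.e-04 -1.e+00] F [ 0.5 -0.3 -0.3] gap 0.699
```

View pics/t7.png

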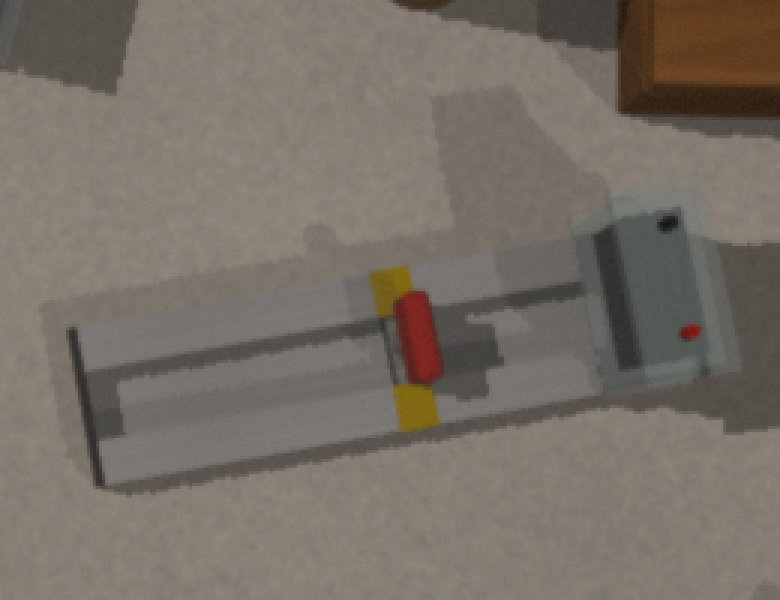

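The red handle stands square across the slot at the tape, ~(418,337) in the crop, and the cell is unmoved.

```bash
python3 -m crank '[[0.4,0,0,0,0],[0.4,0,0,0,0],[0.4,0,0,0,0]]'; python3 -c "
from cell import manip
print(manip.finish_job())"
```

```text
clock: 10.1
ee_pos: [0.3214, 0.0073, 0.2275]
tcp_rot: [0.994, 0.106, -0.0, -0.0]
ft_force: [0.3, 0.0, 0.9]
finger_gap: 0.699
the job is handed in; nothing more can be done
None
```

The red spring nut is fitted in the channel at the yellow tape mark and the job is handed in; `finish_job` reports no verdict. I lowered the nut lengthwise through the slot and pressed it down until its handle centre was about 27 mm above the lips. The springs pushed back with about 4 N. I then twisted it 90°, eased it up 4 mm, let go and moved the arm clear. It took 10.1 s of the 38 s.

My last checks, from both cameras:
- **Position:** the handle is about 2–3 mm from the mark horizontally.
- **Angle:** it is within about 1° of square across the slot by the top camera. The side camera's coarse tape angle suggests up to 3°.
- **Height:** its centre is about 30–33 mm above the lips, where a nut held up by its springs should sit. I did not measure tilt separately, but it looks upright.
- **Cell:** it moved less than 1 mm, within measurement noise.
- **Robot:** it ended clear of everything, with the wrist force near zero.

The cameras disagreed by up to 4 mm on positions, well inside the limits. No check failed.

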